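Set the brazing shield and present the heavier sleeve

TASK

Set up for brazing: hook the folded steel shield over the blue part of the rail, slide it along the rail until it is centred on the red mark, and let go of it there. Then lift the two look-alike capped sleeves in turn to feel which is heavier, stand the lighter one upright in the yellow return tray, and finish still holding the heavier one upright and still, about 10 cm above the middle of the pale firebrick. Leave the pot, beaker and steel ring where they are.

Things in the scene. Friction and masses are not known exactly. Their poses are not given: they have to be found in the camera images.
- rail: Fixed steel rail stand: a bar 12 mm in diameter and 420 mm long along the stand's own y, its axis 150 mm above the table, on two posts at y = -200 and +200 mm with 100 x 50 mm feet (8 mm high); a strip 20 mm wide and 6 mm high joins the feet. Origin: centre of the stand at table level; z up.
- rail_start (a point): Point on the rail bar's axis at the middle of its blue-painted part (90 mm long, at the stand's -y end: origin's y = -125 mm, z = 150 mm). Axes as the rail's: y runs along the bar, towards the red mark.
- mark: Red mark on the rail: a painted band 14 mm wide round the bar, between 155 and 255 mm along +y from rail_start, with a red pad on the strip below it. Origin: on the bar's axis at the middle of the band; axes as the rail's.
- shield: Loose folded steel saddle like a small tent, 0.26 kg: ridge 90 mm long along its y, 85 mm above its feet; 82 mm across the feet (x), 56 mm clear between them, open below and at the ends: lower it over a bar parallel to its y. Its V roof centres itself. On top a red grip block, 16 (x) x 24 (y) mm, to 125 mm above the feet. Origin: centre of underside; z up.
- shield_saddle (a point): Point of the shield, 74 mm above its underside, under the ridge, that lies on the bar's axis when the shield hangs on the rail; axes as the shield's.
- shield_grip (a point): Where to grip the shield: middle of the red block's upper part, 111 mm above its underside, 26 mm above the ridge; axes as the shield's.
- hearth: Fixed pale firebrick slab, 110 x 110 x 30 mm, on the table in front of the red mark (about 120 mm towards the robot from it). Origin: centre of its underside, so its top is at 30 mm; z up.
- tray: Fixed yellow open return tray, 220 (own x) x 120 (own y) x 30 mm high, walls and floor 5 mm. Origin: centre of its underside; the inner floor is 5 mm above it. It holds two sleeves side by side along x, which lies roughly across the table.
- sleeve_a: Loose capped aluminium sleeve, an upright closed cylinder 48 mm in diameter, 70 mm high, brass cap. Looks the same as sleeve_b; one of the two, not told which, has a steel core and weighs more than twice as much as the other (all under 0.6 kg; the core is loose by a few mm; 25 N of grip is enough). Origin: centre of its underside; z up along its axis.
- sleeve_b: The other sleeve, the same in look and size as sleeve_a. Origin: centre of its underside; z up along its axis.
- pot: Bystander: white plastic jar, 72 mm in diameter, 85 mm high, beyond the rail. Origin: centre of its underside.
- beaker: Bystander: glass cup, 68 mm in diameter, 90 mm high, beyond the rail. Origin: centre of its underside.
- offcut: Bystander: dark steel tube ring, 56 mm in diameter, 22 mm high, near the sleeves, farther from the robot. Origin: centre of its underside.
Mind the look-alikes: they are no part of the job. Leave any black or purple look-alike of the hearth alone.

How it is judged (in metres and radians):
On the way, in this order (a step that is already met when the one before it is completed fails the run):
1. the shield is hooked over the blue part of the rail (x of shield_saddle in the frame of rail_start between -0.01 and 0.01 m and z of shield_saddle in the frame of rail_start between -0.01 and 0.01 m and y of shield_saddle in the frame of rail_start between -0.045 and 0.045 m), for 0.1 s.
2. the shield slides on the rail between the blue part and the red mark (x of shield_saddle in the frame of rail_start between -0.01 and 0.01 m and z of shield_saddle in the frame of rail_start between -0.01 and 0.01 m and y of shield_saddle in the frame of rail_start above 0.055 m and y of shield_saddle in the frame of mark below -0.03 m), for 0.05 s.
3. the shield hangs on the rail, let go, centred on the red mark within 15 mm (x of shield_saddle in the frame of rail_start between -0.01 and 0.01 m and z of shield_saddle in the frame of rail_start between -0.01 and 0.01 m and y of shield_saddle in the frame of mark between -0.015 and 0.015 m and contact force between the fingers and shield below 0.05 N and contact force between shield and rail above 1 N), for 0.2 s.
4. a sleeve has been lifted into the return tray (((x of sleeve_a in the frame of tray between -0.09 and 0.09 m and y of sleeve_a in the frame of tray between -0.045 and 0.045 m and z of sleeve_a in the frame of tray below 0.012 m and angle between sleeve_a's own z axis and vertical below 0.15 rad and contact force between the fingers and sleeve_a below 0.05 N) or (x of sleeve_b in the frame of tray between -0.09 and 0.09 m and y of sleeve_b in the frame of tray between -0.045 and 0.045 m and z of sleeve_b in the frame of tray below 0.012 m and angle between sleeve_b's own z axis and vertical below 0.15 rad and contact force between the fingers and sleeve_b below 0.05 N))), for 0.2 s.
At the end, for the whole second after the job is handed in: Shield hanging let go, within 15 mm of the mark; heavier sleeve held still and upright (0.25 rad), axis within 40 mm of the firebrick centre, underside 50 to 160 mm above its top, touching nothing else; lighter sleeve (under 3.4 N on the tray) upright in the tray (all of step 3 and ((contact force between the fingers and sleeve_a above 1 N and horizontal distance between sleeve_a and hearth below 0.04 m and linear speed of sleeve_a below 0.04 m/s and z of sleeve_a in the frame of hearth between 0.08 and 0.19 m and angle between sleeve_a's own z axis and vertical below 0.25 rad and contact force between sleeve_a and shield below 0.05 N and contact force between sleeve_a and hearth below 0.05 N and x of sleeve_b in the frame of tray between -0.09 and 0.09 m and y of sleeve_b in the frame of tray between -0.045 and 0.045 m and z of sleeve_b in the frame of tray below 0.012 m and angle between sleeve_b's own z axis and vertical below 0.15 rad and contact force between the fingers and sleeve_b below 0.05 N and contact force between sleeve_b and tray below 3.4 N and linear speed of sleeve_b below 0.02 m/s) or (contact force between the fingers and sleeve_b above 1 N and horizontal distance between sleeve_b and hearth below 0.04 m and linear speed of sleeve_b below 0.04 m/s and z of sleeve_b in the frame of hearth between 0.08 and 0.19 m and angle between sleeve_b's own z axis and vertical below 0.25 rad and contact force between sleeve_b and shield below 0.05 N and contact force between sleeve_b and hearth below 0.05 N and x of sleeve_a in the frame of tray between -0.09 and 0.09 m and y of sleeve_a in the frame of tray between -0.045 and 0.045 m and z of sleeve_a in the frame of tray below 0.012 m and angle between sleeve_a's own z axis and vertical below 0.15 rad and contact force between the fingers and sleeve_a below 0.05 N and contact force between sleeve_a and tray below 3.4 N and linear speed of sleeve_a below 0.02 m/s))); the arm keeps its last pose, push and grip.
It fails at once if the pot, beaker or steel ring is moved more than 40 mm (distance of any of pot, offcut, beaker from where it was at the start of the episode above 0.04 m).
It also fails if it takes over 72 s, if anything falls off the work surface, if the arm or the gripper's body presses on something with over 40 N, if the wrist force passes 120 N, or if a joint passes its speed limit or range.

ROBOT

A 6-joint arm with a two-finger parallel gripper is mounted at the origin on the work surface. World frame = base frame: x ahead of the robot, y to its left, z up, the work surface at z = 0. Lengths are in m, angles in degrees, forces in N, time in s.
With the tool pointing down it reaches from about 0.3 to 0.825 m from the base axis. Payload 5.4 kg.
Tool frame: the origin (TCP) lies midway between the tips of the shut fingers; the grasp point (between the pads) lies 19 mm behind it; z points along the fingers, y is the line along which they close (so a half turn about z gives the same grasp; the last joint's range is limited). The gripper opens to 92 mm and grips with 3 to 60 N. Pads are 20 mm wide; open, the fingers measure 128 mm over their backs; the gripper's body (75 mm by 189 mm) begins 69 mm behind the grasp point.
Start: joints at [51.732, 9.076, 91.501, -0, 79.423, -12.038], TCP at [0.254, 0.516, 0.215] pointing down, gripper open.
Joint ranges: [-166.64, 166.64], [-54.1, 131.32], [10.49, 154.53], [-73.88, 253.88], [9.74, 151.15], [-171.62, 171.62]. Speed limits (degrees/s): [147.25, 147.25, 180, 180, 180, 180].

INTERFACE

Orientations are given as a 3x3 rotation matrix whose columns are the frame's x, y, z axes.
In Python, from plant import robot, viewer, spotter gives the robot as it stands. The module is installed in compiled form; this text tells all that it offers. Calls block until the motion is done:
- robot.movep(position, orientation): joint-space move of the TCP to a pose.
- robot.movel(position, ori=None, velocity=0.15, stop_force=None): straight line of the TCP; ori=None keeps the orientation; velocity is the mean speed in m/s. With stop_force (N) it stops when the force on the tool has changed by that much, and returns True; else False.
- robot.move_j(angles): joint-space move.
- robot.gripper_to(opening): opening from 0.0 (shut) to 1.0 (fully open); the grip force is fixed at half the most; returns when the fingers have stopped.
- robot.wait(seconds).
- robot.inverse_kinematics(position, orientation): joint angles nearest the present ones, or None.
- viewer.camera(name): name is "scene" or "top" or "wrist"; returns the picture (480x640x3 uint8, red, green, blue); there is no depth.
- viewer.calibration(name): a dict with "vertical_fov" (degrees; the focal length in pixels is half the picture's height over the tangent of half this angle, whatever the lens; pixels are square), "cx", "cy" (the principal point, pixels), "dist" ([k1, k2, p1, p2, k3] as OpenCV has them; the pictures are not rectified), "world_to_cam" (4x4, takes a point from world to camera coordinates). Camera axes: x right, y up, looking along -z (the intrinsics and any distortion apply to the point x, -y, -z); pixel columns grow to the right and rows downward; lengths in m; the calibration is good to about 2 mm. A picture is of the moment at which its call begins: read the wrist's pose just before it. calibration takes no time and is no camera call; for the wrist camera it gives the pose at the moment of the call.
A pose or a line that the arm cannot do raises robot.PlanningError and nothing moves.
- robot.hand_in(): hands the job in; it is judged then, once.
Trained networks look in the newest picture that a camera, given by its name, has taken for a name from the list of things; names that differ only in an ending like _2 or _b are one class to them, and where a whole thing is asked for, a point or a joint stands for the part that bears it (a point fixed in the world has none). Each returns a list of dicts, best first, with "conf" (0 to 1); they miss things now and then, are a little off and sometimes report something else, mostly with a low value. They report only what shows in the picture. A call takes as long as a camera call. They do not tell look-alikes from the thing itself.
- spotter.masks_of(camera, thing): "mask" (480x640 bool, what is visible of it) and "position" ([column, row] in pixels, amid what is visible of it).
Readings, each from a call of its own:
- robot.get_clock(): time.
- robot.get_q(): joint angles.
- robot.get_joint_velocities(): joint speeds.
- robot.get_tau(): joint torques, N m.
- robot.get_eef_pos(): TCP position.
- robot.get_tcp_rot(): TCP orientation.
- robot.get_contact_force(): force on the tool from outside, world axes, zero at the start.
- robot.get_ft_torque(): the same for the moment, N m.
- robot.get_width(): opening from 0.0 (shut) to 1.0 (fully open).
- robot.get_finger_force(): force on a finger pad.
Only numpy, scipy, OpenCV 4.12 (cv2) and the standard library are available. Lean on these libraries where they do the work, as an engineer would, in place of code of your own. Each camera call takes 0.05 s, during which the arm holds its last target. There are 200 camera calls.

## Working session

There is one attempt and no reset: what is moved stays moved. The work goes in short steps, each a Python script; the robot and the scene stay as the last script left them, time stands still between calls to the robot, and variables do not carry over. Pictures are saved under pics/ and viewed, at most 10 in all, crops included, and the job is handed in when it is done.

```bash
mkdir -p pics; python3 - <<'E'
from plant import robot, viewer, spotter
import cv2, numpy as np
print(robot.get_clock())
for n in ["scene","top"]:
    im=viewer.camera(n); cv2.imwrite(f"pics/{n}0.png",im[:,:,::-1])
    c=viewer.calibration(n); print(n,{k:np.round(v,4).tolist() for k,v in c.items()})
    for t in ["rail","mark","shield","shield_grip","hearth","tray","sleeve_a","pot","beaker","offcut"]:
        try: 
            for d in spotter.masks_of(n,t):
                ys,xs=np.nonzero(d["mask"]); print(n,t,round(d["conf"],2),np.round(d["position"]),len(xs),(xs.min(),xs.max(),ys.min(),ys.max()) if len(xs) else 0)
        except Exception as e: print(t,e)
print(robot.get_clock())
E
```

```text
0.0
scene {'vertical_fov': 53.2167, 'cx': 324.0055, 'cy': 231.5935, 'dist': [-0.0676, 0.0, 0.0, 0.0, 0.0], 'world_to_cam': [[-0.5567, 0.8306, -0.0142, 0.2953], [-0.6505, -0.4253, 0.6293, 0.2756], [0.5166, 0.3595, 0.7771, -1.416], [0.0, 0.0, 0.0, 1.0]]}
scene rail 0.77 [310. 286.] 4667 (np.int64(214), np.int64(401), np.int64(211), np.int64(348))
scene shield 0.93 [224. 161.] 960 (np.int64(210), np.int64(250), np.int64(135), np.int64(187))
scene hearth 0.97 [442. 233.] 1954 (np.int64(411), np.int64(473), np.int64(205), np.int64(258))
scene hearth 0.91 [356. 262.] 1841 (np.int64(323), np.int64(384), np.int64(234), np.int64(290))
scene hearth 0.89 [517. 257.] 2081 (np.int64(487), np.int64(550), np.int64(228), np.int64(285))
scene tray 0.67 [279. 201.] 3474 (np.int64(233), np.int64(327), np.int64(165), np.int64(232))
scene sleeve_a 0.83 [452. 290.] 683 (np.int64(437), np.int64(464), np.int64(270), np.int64(303))
scene sleeve_a 0.68 [495. 299.] 729 (np.int64(482), np.int64(511), np.int64(282), np.int64(316))
scene pot 0.65 [261. 328.] 1373 (np.int64(244), np.int64(280), np.int64(307), np.i
[... 1244 characters left out ...]
, np.int64(245), np.int64(313), np.int64(367))
top tray 0.68 [379. 287.] 4608 (np.int64(340), np.int64(431), np.int64(263), np.int64(315))
top sleeve_a 0.84 [146. 289.] 503 (np.int64(129), np.int64(158), np.int64(277), np.int64(298))
top sleeve_a 0.65 [185. 278.] 507 (np.int64(171), np.int64(197), np.int64(266), np.int64(289))
top pot 0.63 [298. 156.] 809 (np.int64(285), np.int64(312), np.int64(137), np.int64(172))
top beaker 0.62 [366. 155.] 736 (np.int64(353), np.int64(380), np.int64(141), np.int64(174))
top offcut 0.53 [154. 231.] 262 (np.int64(149), np.int64(171), np.int64(221), np.int64(243))
top offcut 0.31 [270. 213.] 93 (np.int64(267), np.int64(278), np.int64(196), np.int64(219))
1.1
```

View pics/top0.png

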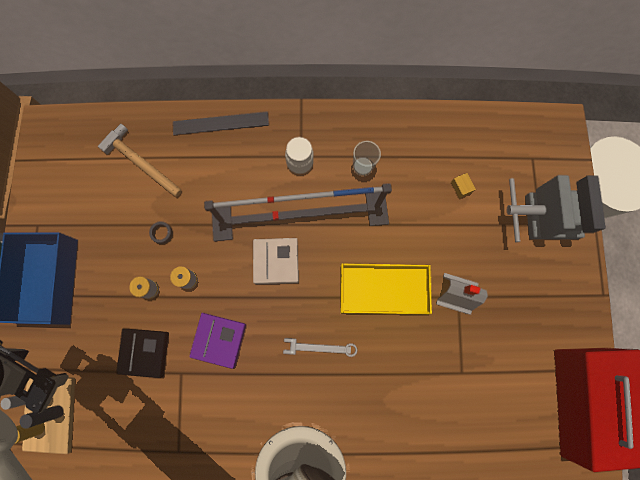

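View pics/scene0.png

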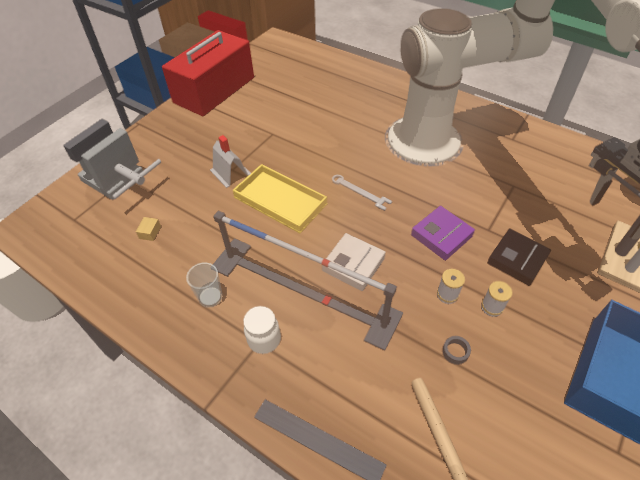

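Top picture: hearth candidates are the pale slab (275,260), the purple one (218,341) and the black one (140,356); I choose the pale one. Sleeves are at (145,288) and (183,278), not the ring at (160,232). The shield is at (463,293) with its red block at (473,289); the brass cube (463,185) and vise (555,210) are not it. The red mark is on the bar at (270,199), and the blue end is at (352,191).

```bash
cat > h.py <<'E'
import numpy as np, cv2
from plant import robot, viewer, spotter
def K(c):
    f=240/np.tan(np.radians(c["vertical_fov"])/2); return np.array([[f,0,c["cx"]],[0,f,c["cy"]],[0,0,1.]])
F=np.diag([1,-1,-1.])
def project(c,P):
    T=np.array(c["world_to_cam"]); R=F@T[:3,:3]; t=F@T[:3,3]
    return cv2.projectPoints(np.atleast_2d(P).astype(float),cv2.Rodrigues(R)[0],t,K(c),np.array(c["dist"]))[0][:,0]
def onplane(c,px,z):
    px=np.atleast_2d(px).astype(float)
    u=cv2.undistortPoints(px[:,None],K(c),np.array(c["dist"]))[:,0]
    T=np.array(c["world_to_cam"]); R=F@T[:3,:3]; t=F@T[:3,3]
    o=-R.T@t; d=np.c_[u,np.ones(len(u))]@R
    return o+d*((z-o[2])/d[:,2])[:,None]
def down(yaw):  # tool z down, tool y (closing axis) at angle yaw deg in world
    a=np.radians(yaw); y=np.array([np.cos(a),np.sin(a),0]); z=np.array([0,0,-1.]); return np.c_[np.cross(y,z),y,z]
def blobs(im,col,box=None):
    hsv=cv2.cvtColor(im,cv2.COLOR_RGB2HSV)
    h,s,v=[hsv[...,i].astype(int) for i in range(3)]
    m={"red":((h<6)|(h>174))&(s>150)&(v>60),"blue":(h>100)&(h<125)&(s>90)&(v>50),"yellow":(h>20)&(h<34)&(s>150)&(v>100)}[col]
    if box: 
        k=np.zeros_like(m); k[box[2]:box[3],box[0]:box[1]]=1; m=m&k
    n,l,st,ce=cv2.connectedComponentsWithStats(m.astype(np.uint8))
    return [(ce[i],st[i],l==i) for i in range(1,n) if st[i][4]>12]
E
python3 - <<'E'
from h import *
ims={n:cv2.imread(f"pics/{n}0.png")[:,:,::-1].copy() for n in("scene","top")}
C={n:viewer.calibration(n) for n in ims}
for n,box in(("top",(200,500,170,320)),("scene",(200,410,120,350))):
    for col in("red","blue"):
        for ce,st,m in blobs(ims[n],col,box):
            print(n,col,np.round(ce,1),st,np.round(onplane(C[n],ce,0.15)[0],3),np.round(onplane(C[n],ce,0.006)[0],3))
for nm,px,z in(("sl1",(140,287),.07),("sl2",(181,276),.07),("hearth",(275,260),.03),("grip",(474,289),.125),("tray",(386,289),.03),("off",(160,232),.02)):
    print(nm,np.round(onplane(C["top"],px,z)[0],3))
c=viewer.calibration("wrist");T=np.array(c["world_to_cam"]);print(c["vertical_fov"],c["dist"],"campos",-T[:3,:3].T@T[:3,3]);print(robot.get_tcp_rot(),robot.get_eef_pos()); print(np.round(T,3))
E
```

```text
top red [270.4 199.3] [268 197   6   6  33] [0.621 0.064 0.15 ] [0.664 0.078 0.006]
top red [275. 215.] [272 211   7   9  47] [0.585 0.053 0.15 ] [0.622 0.065 0.006]
top red [474.4 289.1] [470 285  10   9  69] [ 0.419 -0.381  0.15 ] [ 0.432 -0.435  0.006]
top blue [353.3 191.4] [334 188  40   8 187] [ 0.639 -0.121  0.15 ] [ 0.685 -0.136  0.006]
scene red [223.7 143. ] [219 135  10  17 111] [ 0.457 -0.348  0.15 ] [ 0.342 -0.483  0.006]
scene red [326.2 299.7] [323 296   8   8  38] [0.691 0.115 0.15 ] [0.62  0.066 0.006]
sl1 [0.431 0.378 0.07 ]
sl2 [0.458 0.28  0.07 ]
hearth [0.502 0.061 0.03 ]
grip [ 0.422 -0.39   0.125]
tray [ 0.431 -0.208  0.03 ]
off [0.575 0.355 0.02 ]
65.79231258101662 [-0.00324102  0.          0.          0.          0.        ] campos [0.19444717 0.54632238 0.3871862 ]
[[-8.97037173e-01  4.41955100e-01 -1.11244837e-05]
 [ 4.41955100e-01  8.97037172e-01 -2.86860463e-05]
 [-2.69886911e-06 -3.06489722e-05 -1.00000000e+00]] [0.25413272 0.51576431 0.21460157]
[[ 0.442  0.897 -0.    -0.576]
 [-0.871  0.429 -0.238  0.027]
 [-0.214  0.106  0.971 -0.392]
 [ 0.     0.     0.     1.   ]]
```

```bash
python3 - <<'E'
from h import *
robot.movep([0.42,-0.39,0.32],down(-15))
c=viewer.calibration("wrist"); im=viewer.camera("wrist"); cv2.imwrite("pics/w1.png",im[:,:,::-1]); np.save("w1.npy",c,allow_pickle=True)
for ce,st,m in blobs(im,"red"): print(ce,st,onplane(c,ce,.118))
for t in("shield","tray"):
  for d in spotter.masks_of("wrist",t): print(t,d["conf"],d["position"]); np.save(f"w1_{t}.npy",d["mask"]) if d["conf"]>.5 else 0
print(robot.get_clock(),robot.get_q(),project(c,robot.get_eef_pos()))
E
```

```text
[319.32745592 215.59697733] [312 202  16  28 397] [[ 0.42190376 -0.38874807  0.118     ]]
[219.79100582 415.22445292] [ 142  389  144   47 4981] [[ 0.24752527 -0.58862331  0.118     ]]
shield 0.77 [315.1, 205.6]
tray 0.75 [289.9, 70.4]
4.4917 [-5.49080202e+01  6.05248497e+00  8.30417302e+01  2.82130394e-03
  9.09107411e+01 -3.99533656e+01] [[318.32746369 289.56054053]]
```

View pics/w1.png

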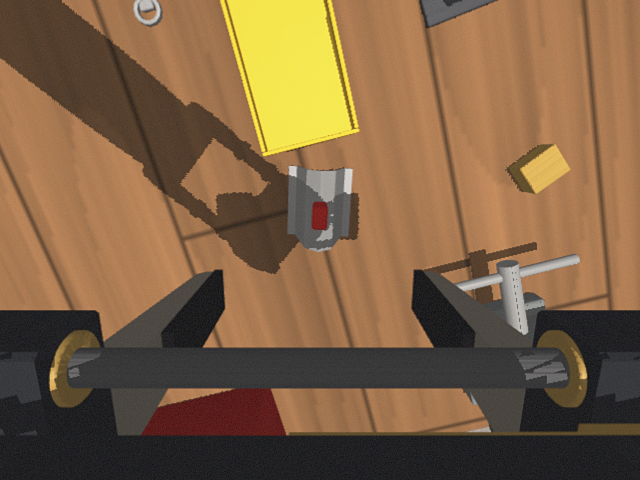

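The wrist picture shows the shield at (320,205), its red block at (320,215), and its ridge nearly vertical in the image, so it is about parallel to the tool x axis. The tray is above it, at (290,75). Next I fit the poses of all the fixed things and the shield by silhouette.

```bash
cat >> h.py <<'E'
from scipy.optimize import minimize
def box(x0,x1,y0,y1,z0,z1): return np.array([[x,y,z] for x in(x0,x1) for y in(y0,y1) for z in(z0,z1)])
MOD={"shield":[np.array([[x,y,z] for y in(-.045,.045) for x,z in((-.041,0),(.041,0),(0,.085))]),box(-.008,.008,-.012,.012,.08,.125)],
"hearth":[box(-.055,.055,-.055,.055,0,.03)],"tray":[box(-.11,.11,-.06,.06,0,.03)],
"sleeve_a":[np.array([[.024*np.cos(a),.024*np.sin(a),z] for a in np.linspace(0,6.28,40) for z in(0,.07)])],
"rail":[box(-.006,.006,-.21,.21,.144,.156),box(-.05,.05,-.225,-.175,0,.008),box(-.05,.05,.175,.225,0,.008),box(-.01,.01,-.2,.2,0,.006),box(-.01,.01,-.21,-.19,0,.16),box(-.01,.01,.19,.21,0,.16)]}
def fit(thing,views,p0,yaw=True):
    """views: [(calib,mask)]; p0: x,y,yaw(deg). Best IoU pose."""
    S=4
    def cost(p):
        a=np.radians(p[2]*10 if yaw else 0); R=np.array([[np.cos(a),-np.sin(a),0],[np.sin(a),np.cos(a),0],[0,0,1]])
        t=0
        for c,m in views:
            im=np.zeros(m.shape,np.uint8)
            for P in MOD[thing]:
                q=project(c,P@R.T+[p[0]/10,p[1]/10,0]); cv2.fillConvexPoly(im,cv2.convexHull((q*16).round().astype(np.int32)),1,shift=4)
            t+=1-(im.astype(bool)&m).sum()/max(1,(im.astype(bool)|m).sum())
        return t/len(views)
    x=np.array([p0[0]*10,p0[1]*10,p0[2]/10]); 
    for d in(.15,.05): 
        r=minimize(cost,x,method="Nelder-Mead",options=dict(initial_simplex=np.vstack([x]+[x+np.eye(3)[i]*d*(6 if i==2 else 1) for i in range(3)]),maxiter=150,xatol=1e-3)); x=r.x
    return x[0]/10,x[1]/10,x[2]*10,1-r.fun
E
python3 - <<'E'
from h import *
c=np.load("w1.npy",allow_pickle=True).item()
print("shield w",np.round(fit("shield",[(c,np.load("w1_shield.npy"))],(.42,-.389,-15)),4))
C={n:viewer.calibration(n) for n in("top","scene")}
M={}
for n in C:
    viewer.camera(n)
    for t in("rail","hearth","tray","sleeve_a","shield"): M[n,t]=spotter.masks_of(n,t)
g={"rail":(.63,.0,5.5),"hearth":(.502,.061,5),"tray":(.431,-.208,90),"shield":(.42,-.389,-15),"s1":(.431,.378,0),"s2":(.458,.28,0)}
for k,p0 in g.items():
    t="sleeve_a" if k[0]=="s" and k[1] in "12" else k
    V={}
    for n in C:
        px=project(C[n],[p0[0],p0[1],.03])[0]
        L=[d for d in M[n,t] if d["conf"]>.25 and np.hypot(*(np.array(d["position"])-px))<35]
        if L: V[n]=(C[n],L[0]["mask"])
    for n in V: print(k,n,np.round(fit(t,[V[n]],p0,k not in("s1","s2")),4))
    if len(V)==2: print(k,"both",np.round(fit(t,list(V.values()),p0,k not in("s1","s2")),4))
E
```

```text
shield w [  0.4206  -0.3918 -17.6829   0.9563]
rail top [6.2870e-01 2.8000e-03 5.6301e+00 8.2240e-01]
rail scene [0.6259 0.0058 5.265  0.7504]
rail both [6.2680e-01 4.9000e-03 5.6303e+00 7.8190e-01]
hearth top [0.505  0.0614 1.7893 0.9629]
hearth scene [0.5015 0.0648 3.9366 0.8017]
hearth both [ 0.5031  0.0625 -0.0797  0.8796]
tray top [ 0.4333 -0.2082 89.6014  0.9834]
tray scene [ 0.431  -0.2068 88.7331  0.9745]
tray both [ 0.4326 -0.2064 88.9073  0.971 ]
shield top [  0.4217  -0.3939 -16.4751   0.8625]
shield scene [  0.419   -0.3954 -13.7693   0.7276]
shield both [  0.4203  -0.3933 -15.2647   0.788 ]
s1 top [0.4339 0.3812 0.298  0.9614]
s1 scene [0.4314 0.3822 5.3755 0.8976]
s1 both [ 0.4329  0.3811 -1.9397  0.9145]
s2 top [0.4575 0.2818 8.36   0.8683]
s2 scene [0.4553 0.2848 3.9921 0.9121]
s2 both [0.4569 0.2859 0.8997 0.8811]
```

```bash
python3 - <<'E'
from h import *
R=down(-17)
robot.movep([.4212,-.3905,.16],R)
print(robot.movel([.4212,-.3905,.092],velocity=.08,stop_force=6))
robot.gripper_to(0.0); print("w",robot.get_width(),robot.get_finger_force(),robot.get_eef_pos())
robot.movel([.4212,-.3905,.30],velocity=.15); print(robot.get_contact_force(),robot.get_width())
R=down(5.6); y=-R[:,0]*0+np.array([-np.sin(np.radians(5.6)),np.cos(np.radians(5.6)),0])
s=np.array([.6275,.004,0])-.125*y
robot.movep([s[0],s[1],.305],R)
c=viewer.calibration("wrist"); im=viewer.camera("wrist"); cv2.imwrite("pics/w2.png",im[:,:,::-1]); np.save("w2.npy",c,allow_pickle=True)
for col in("red","blue"):
  for ce,st,m in blobs(im,col): print(col,ce,st,onplane(c,ce,.15)[0])
print(robot.get_clock(),robot.get_q(),robot.get_eef_pos())
E
```

```text
False
w 0.16861168210737293 29.991998970508575 [ 0.42121812 -0.39046097  0.09189449]
[ 0.14100243  0.25333777 -2.5638898 ] 0.17144396907839649
red [307.5  38.5] [307  32   2  14  28] [0.61634108 0.03020753 0.15      ]
red [326.   38.5] [325  32   3  14  42] [0.63112195 0.0316264  0.15      ]
red [317.81569158 304.34629692] [ 298  263   40   81 2957] [ 0.64654466 -0.1974929   0.15      ]
blue [317.4522293  183.30573248] [310 172  16  23 314] [ 0.6353092  -0.08392644  0.15      ]
10.8 [-2.14009544e+01  1.80852948e+01  7.07939166e+01 -2.94826326e-02
  9.11227136e+01 -2.68783966e+01] [ 0.63924413 -0.12192793  0.30500955]
```

View pics/w2.png

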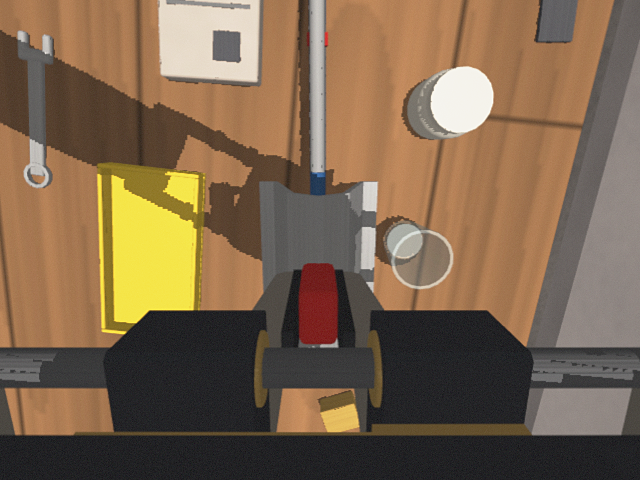

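The shield is held level between the fingers at (318,300). The bar runs straight ahead of it at column 318, and the blue part starts at (317,183). The beaker (420,255) and pot (460,100) are well clear. I lower it onto the rail, slide along and check.

```bash
python3 - <<'E'
from h import *
R=down(5.6); a=np.radians(5.6); y=np.array([-np.sin(a),np.cos(a),0])
o=np.array([.6270,.004,0])
P=lambda s,z: o+(s-.125)*y+[0,0,z]
robot.movel(P(0,.20),R,velocity=.12)
hit=robot.movel(P(0,.163),velocity=.04,stop_force=3); e=robot.get_eef_pos(); print(hit,e,robot.get_contact_force(),robot.get_width())
z=e[2]+.0005 if hit else .168
robot.movel(P(0,z)); robot.wait(.2)
c=viewer.calibration("wrist"); im=viewer.camera("wrist"); cv2.imwrite("pics/w3.png",im[:,:,::-1]); np.save("w3.npy",c,allow_pickle=True)
for col in("red","blue"):
  for ce,st,m in blobs(im,col): print(col,ce,st,onplane(c,ce,.15)[0])
print(robot.get_clock(),robot.get_contact_force())
E
```

```text
True [ 0.63870542 -0.12020923  0.1673641 ] [-0.52591263  0.3228428   3.73502672] 0.1699509347693929
red [317.85545024 304.29214624] [ 298  263   40   81 2954] [ 0.64058838 -0.13615326  0.15      ]
blue [316.56140351 193.21052632] [305 192  25   4  57] [ 0.63397111 -0.07531403  0.15      ]
13.0833 [-1.24361194 -0.7330536  -0.77270216]
```

View pics/w3.png

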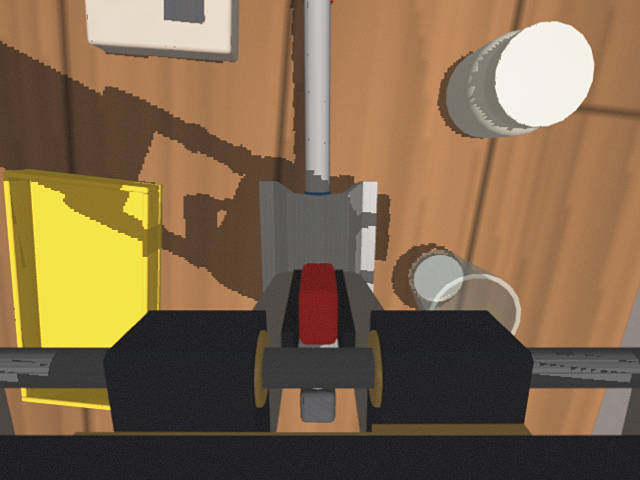

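The shield sits on the bar at the blue part: the bar enters under the ridge at (317,193), with just the blue end showing, which matches s = 0. I slide it.

```bash
python3 - <<'E'
from h import *
R=down(5.6); a=np.radians(5.6); y=np.array([-np.sin(a),np.cos(a),0])
o=np.array([.6270,.004,0]); z0=.1679
P=lambda s,z: o+(s-.125)*y+[0,0,z]
robot.movel(P(0.09,z0),R,velocity=.08); print(robot.get_contact_force())
c=viewer.calibration("wrist"); im=viewer.camera("wrist"); cv2.imwrite("pics/w4.png",im[:,:,::-1])
S=[]
for ce,st,m in blobs(im,"red"):
  p=onplane(c,ce,.156)[0]; print(ce,st,p,"s=",(p-o)@y+.125); 
print(robot.get_clock())
E
```

```text
[-2.46609039  2.66636909  1.37015758]
[315.95819936  80.90675241] [301  65  30  34 933] [0.61997676 0.0672335  0.156     ] s= 0.18861706149149277
[329.71428571 110.78571429] [329 103   3  18  42] [0.62770604 0.05475446 0.156     ] s= 0.17544332963017006
[317.84448952 304.34516565] [ 298  263   40   81 2958] [ 0.63165749 -0.04361116  0.156     ] s= 0.07716158269588616
14.4083
```

```bash
python3 - <<'E'
from h import *
R=down(5.6); a=np.radians(5.6); y=np.array([-np.sin(a),np.cos(a),0])
o=np.array([.6270,.004,0]); z0=.1679; s=.187
P=lambda s,z: o+(s-.125)*y+[0,0,z]
im=cv2.imread("pics/w4.png")[:,:,::-1].copy()
sub=im[55:125,311:322].mean(1).astype(int); print([f"{i+55}:{v[0]},{v[1]}" for i,v in enumerate(sub)][::3])
robot.movel(P(s,z0),R,velocity=.08); f=robot.get_contact_force(); print(f)
print(robot.movel(P(s,.165),velocity=.03,stop_force=3),robot.get_eef_pos())
robot.gripper_to(0.45); print(robot.get_width(),robot.get_eef_pos())
robot.movel(P(s,.28),velocity=.15)
robot.movep([.45,.20,.32],down(0))
c=viewer.calibration("top"); im=viewer.camera("top"); cv2.imwrite("pics/t5.png",im[:,:,::-1])
C2=viewer.calibration("scene");im2=viewer.camera("scene"); cv2.imwrite("pics/s5.png",cv2.resize(im2[:,:,::-1],(800,600)))
for ce,st,m in blobs(im,"red",(200,420,150,320)):
  for z in(.006,.076+.12): p=onplane(c,ce,z)[0]; print(ce,st,z,p,"s=",(p-o)@y+.125)
print(project(c,[P(s,.076+.125),P(s,.15)]))
V=[(cc,d[0]["mask"]) for n,cc in(("top",c),("scene",C2)) for d in[spotter.masks_of(n,"shield")] if d]
for v in V: # underside at .076
    MOD["up"]=[p+[0,0,.076] for p in MOD["shield"]]; r=fit("up",[v],(*P(s,0)[:2],5.6)); print(r,"s",(np.array([r[0],r[1],0])-o)@y+.125)
print(robot.get_clock(),robot.get_contact_force())
E
```

```text
['55:196,193', '58:195,192', '61:196,194', '64:202,111', '67:203,52', '70:203,53', '73:204,53', '76:204,52', '79:203,52', '82:196,51', '85:203,52', '88:204,52', '91:197,51', '94:196,50', '97:123,85', '100:198,195', '103:197,194', '106:197,194', '109:197,193', '112:196,193', '115:197,193', '118:198,194', '121:197,193', '124:197,194']
[-3.95611568 -1.83246328  3.01771865]
False [0.62073501 0.0666792  0.16784555]
0.44834691296994456 [0.62098009 0.06575022 0.16475445]
[268.84848485 194.37121212] [263 188  13  14 132] 0.006 [0.67735453 0.0818663  0.006     ] s= 0.19758093782848077
[268.84848485 194.37121212] [263 188  13  14 132] 0.196 [0.61810527 0.06347026 0.196     ] s= 0.18505440983406918
[[267.61154267 192.38772967]
 [269.73985057 199.29703577]]
(np.float64(0.6180767110645), np.float64(0.06574042176148351), np.float64(4.704869968205598), np.float64(0.9506601806810285)) s 0.1873165198331777
(np.float64(0.6155677235323453), np.float64(0.06385876547691598), np.float64(6.429394504705105), np.float64(0.8366696997270245)) s 0.1856886782202753
18.5667 [-0.69626368  0.23063579  0.16193705]
```

View pics/s5.png

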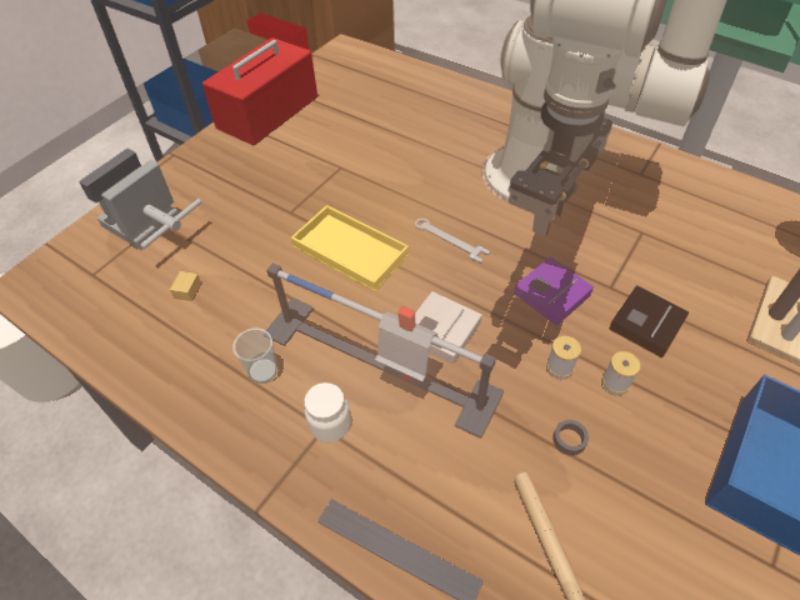

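The shield hangs on the rail at about s = 0.186 (block at (406,318) in the enlarged scene view), with the mark at about 0.187, so it is let go within a few mm. The sleeves are at (563,357) and (620,372) with the ring at (571,437). I refine the sleeves from the wrist camera, then weigh them.

```bash
python3 - <<'E'
from h import *
import json
robot.movep([.445,.33,.25],down(14)); 
robot.gripper_to(0.8)
c=viewer.calibration("wrist"); viewer.camera("wrist"); D=spotter.masks_of("wrist","sleeve_a")
g={"s1":(.4335,.3813),"s2":(.457,.284)}; out={}
for k,p in g.items():
    px=project(c,[*p,.04])[0]
    for d in D:
        if d["conf"]>.3 and np.hypot(*(np.array(d["position"])-px))<40:
            r=fit("sleeve_a",[(c,d["mask"])],(*p,0),False); print(k,d["conf"],np.round(r,4)); out[k]=p if r[3]<.88 else tuple((np.array(p)+2*np.array(r[:2]))/3)
print(out)
g.update(out)
R=down(14)
def weigh(p):
    robot.movep([*p,.12],R); 
    print("hit",robot.movel([*p,.026],R,velocity=.1,stop_force=6)); robot.wait(.2)
    f0=robot.get_contact_force()[2]; robot.gripper_to(0.0); w=robot.get_width()
    robot.movel([*p,.066],velocity=.08); robot.wait(.5); F=np.mean([robot.get_contact_force()[2] for _ in range(5)])
    return F-f0,F,w
w2=weigh(g["s2"]); print("s2",w2)
robot.movel([*g["s2"],.0265],velocity=.05,stop_force=3); print(robot.get_eef_pos()); robot.gripper_to(0.8); robot.movel([*g["s2"],.13],velocity=.15)
w1=weigh(g["s1"]); print("s1",w1)
print(robot.get_clock()); json.dump(g,open("g.json","w"))
E
```

```text
s1 0.62 [ 0.4314  0.3835 -0.4604  0.9806]
s2 0.97 [0.4568 0.2847 2.7311 0.964 ]
{'s1': (np.float64(0.4321314899159085), np.float64(0.38277682697664844)), 's2': (np.float64(0.4568446322965505), np.float64(0.2844697897549311))}
hit False
s2 (np.float64(-1.9771007319660658), np.float64(-1.8364953517107885), 0.522470669984173)
[0.45592682 0.28414126 0.02605553]
hit False
s1 (np.float64(-5.10079439525834), np.float64(-5.161691904649586), 0.5226135189534615)
29.1
```

s2 weighs about 2.0 N and s1 about 5.1 N, so s1 is the heavier. I put s1 back, take s2 to the tray, then lift s1 again.

```bash
python3 - <<'E'
from h import *
import json
g=json.load(open("g.json")); s1,s2=g["s1"],g["s2"]; R=down(14); Rt=down(89)
robot.movel([*s1,.0265],R,velocity=.05,stop_force=3); robot.gripper_to(0.8); robot.movel([*s1,.13],velocity=.15)
robot.movep([*s2,.13],R); print(robot.movel([*s2,.026],velocity=.1,stop_force=6)); robot.gripper_to(0.0); print(robot.get_width())
robot.movel([*s2,.16],velocity=.15); print(robot.get_contact_force())
t=[.4325,-.207]
robot.movep([*t,.16],Rt); print("hit",robot.movel([*t,.0315],velocity=.06,stop_force=3),robot.get_eef_pos(),robot.get_width())
robot.gripper_to(0.8); robot.movel([*t,.16],velocity=.15)
im=viewer.camera("wrist"); cv2.imwrite("pics/w6.png",im[:,:,::-1]); print(robot.get_clock())
robot.movep([.44,.33,.25],R)
c=viewer.calibration("wrist"); viewer.camera("wrist")
for d in spotter.masks_of("wrist","sleeve_a"): print(d["conf"],np.round(fit("sleeve_a",[(c,d["mask"])],(*s1,0),False),4))
c=viewer.calibration("top"); viewer.camera("top")
for d in spotter.masks_of("top","sleeve_a"): print("top",d["conf"],d["position"],onplane(c,d["position"],.045))
print(robot.get_clock())
E
```

```text
False
0.520804502903958
[-0.37269874  0.12285981 -2.31170926]
hit False [ 0.43266016 -0.20714125  0.03173547] 0.5219829851896326
40.4083
0.56 [0.4309 0.3826 5.0621 0.9466]
top 0.7 [144.1, 286.5] [[0.43463432 0.37717307 0.045     ]]
top 0.65 [388.0, 285.8] [[ 0.43753588 -0.21078824  0.045     ]]
42.6917
```

View pics/w6.png

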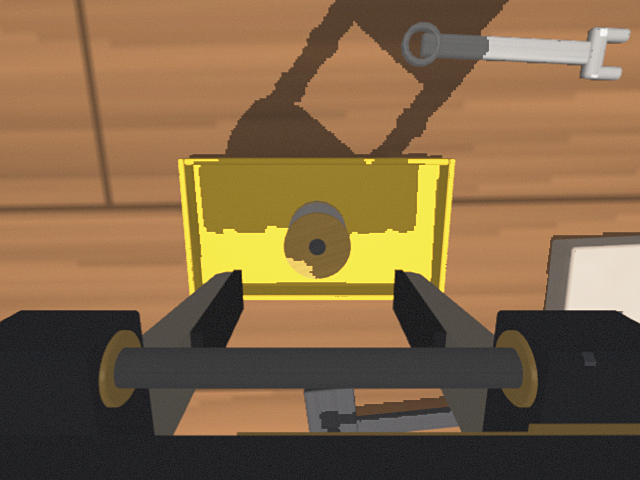

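The light sleeve stands upright in the middle of the tray (cap at (317,245)). Now the heavy one.

```bash
python3 - <<'E'
from h import *
import json
s1=[.4315,.3827]; R=down(14); h=[.5035,.0625]
robot.movep([*s1,.12],R); print(robot.movel([*s1,.026],velocity=.1,stop_force=6)); robot.gripper_to(0.0); print(robot.get_width())
robot.movel([*s1,.18],velocity=.12); print(robot.get_contact_force())
robot.movep([*h,.18],down(90)); robot.movel([*h,.156],velocity=.06); robot.wait(.6)
print(robot.get_eef_pos(),robot.get_width(),robot.get_finger_force(),robot.get_contact_force(),robot.get_clock())
for n in("scene","top"):
    im=viewer.camera(n); cv2.imwrite(f"pics/{n}7.png",im[:,:,::-1])
    for t in("shield","pot","beaker","offcut"): print(n,t,[(round(d["conf"],2),d["position"]) for d in spotter.masks_of(n,t)][:2])
E
```

```text
False
0.5219220717728104
[-0.1338966  -0.76127438 -6.04391971]
[0.50352493 0.06248757 0.15603394] 0.5214044024314117 29.998881574720144 [ 0.03728513  0.15440315 -5.84935214] 49.1917
scene shield [(0.57, [324.7, 272.9])]
scene pot [(0.98, [259.7, 328.6]), (0.68, [352.1, 222.8])]
scene beaker [(0.69, [205.1, 286.1])]
scene offcut [(0.86, [453.3, 354.0])]
top shield []
top pot [(0.96, [297.9, 157.7])]
top beaker [(0.75, [366.4, 156.3])]
top offcut [(0.5, [156.5, 225.7])]
```

View pics/scene7.png

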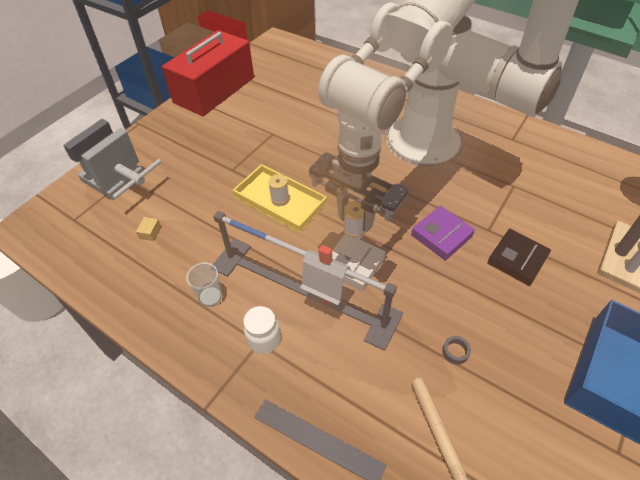

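The picture shows the sleeve held upright over the pale brick (354,215), the light sleeve upright in the tray (279,188) and the shield on the rail at the mark (325,273). The bystanders are unmoved, so I hand in.

```bash
python3 -c "
from plant import robot
print(robot.hand_in())"
```

```text
the job is handed in; nothing more can be done
None
```

I handed the job in at about 50 s of the 72 s allowed, with no verdict returned: the shield hangs let go within a few mm of the red mark, the lighter sleeve (about 2 N) stands in the tray, and the heavier one (about 5 N) is held upright about 10 cm above the pale firebrick.

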